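# Clear the carousel ledge and bring the marked spice to the front

### The job

First put the two corks lying on the front ledge of the spice carousel into the basket. Then turn the carousel by its black centre knob until the jar with the yellow lid is at the front, in line with the brass arrow on the ledge, and finish while still gripping the knob, holding the turntable still. Do not turn it before the corks are away, and leave the other things on the worktop where they stand.

Things in the scene. Friction and masses are not known exactly. Their poses are not given: they have to be found in the camera images.
- carousel: Fixed light wooden board of the spice carousel, 20 mm thick. Origin on the underside, on the turntable's axis; z up. Disc of radius 109 mm round the origin plus a front ledge 160 mm wide (y -80 to +80 mm) reaching to x = -190 mm. Its own -x direction is the front; a flat brass arrow lies on the ledge along that line (x = -160 to -120 mm, y = 0).
- turntable: Round dark wooden turntable on the board, radius 105 mm, top 34 mm above the worktop; origin on its axis 20 mm above the worktop. Turns about the vertical axis without limit either way, on a bearing with light friction (0.08 N m); stays where it is left. Its own -x direction points from the axis to the marked jar, so its axes coincide with the board's when that jar is at the front.
- marked_jar (a point): Centre of the marked jar, the only one with a yellow lid, 88 mm above the worktop. Four equal spice jars are fixed on the turntable, 75 mm from its axis, 90 degrees apart, 46 mm wide, tops 140 mm above the worktop (the yellow one 143 mm); the three others have green lids.
- knob (a point): Centre of the round black knob on a 24 mm thick steel post in the middle of the turntable and turning rigidly with it: 42 mm diameter, 36 mm tall, from 168 to 204 mm above the worktop; this point is on the axis, 186 mm above the worktop. Wall cabinets hang over the worktop from 470 mm up: behind x = 0.70 m where y > 0.05 m, and left of y = 0.52 m; keep wrist and elbow in front of them.
- ledge (a point): Centre of the free part of the front ledge, on its top, 20 mm above the worktop, 150 mm in front of the axis.
- cork_a_center (a point): Centre (half-way up) of a loose cork stopper standing on the ledge, round, 34 mm tall, 28 mm diameter at the foot and 33 mm at the top, 15 g. From its axis the turntable's edge is at least 45 mm away.
- cork_b_center (a point): Centre (half-way up) of the second cork stopper, same as the first, standing on the other half of the ledge, at least 80 mm from the first.
- cork_a: The first cork; origin at the centre of its foot.
- cork_b: The second cork; origin at the centre of its foot.
- cork_basket: Small open woven basket standing fixed on the worktop, empty. Origin at the centre of its underside; inside 110 mm along its x and 175 mm along its y, floor 4 mm above the worktop, rim 112 mm above it, walls 9 mm.
- basket_mouth (a point): Centre of the basket's mouth, level with its rim, 112 mm above the worktop.
- espresso_cup: Grey espresso cup with handle, 63x86x52 mm, a loose bystander; origin at the centre of its underside.
- salt_mill: Light wooden salt mill, 58 mm wide, 135 mm tall, a loose bystander; origin at the centre of its underside.
- pepper_mill: Dark wooden pepper mill, 58 mm wide, 165 mm tall, a loose bystander; origin at the centre of its underside.
- timer: White round kitchen timer, 63 mm wide, 55 mm tall, a loose bystander; origin at the centre of its underside.
- garlic: Bulb of garlic, 56 mm wide and tall, a loose bystander; origin at the centre of its underside.
There are look-alikes about, which are no part of the job. Leave any purple look-alike of the cork_basket alone.

How it is judged:
By the outcome, as a careful person would: the job done as asked, in the order asked, and still so for the second after the job is handed in, while the arm keeps its last pose, push and grip.
It also fails if it takes over 72 s, if anything falls off the work surface, if the arm or the gripper's body presses on something with over 40 N, if the wrist force passes 120 N, or if a joint passes its speed limit or range.

### The arm

A 6-joint arm with a two-finger parallel gripper is mounted at the origin on a cart in front of the work surface, level with it; the furniture and walls round the work are solid. World frame = base frame: x ahead of the robot, y to its left, z up, the work surface at z = 0. Lengths are in mm, angles in degrees, forces in N, time in s.
With the tool pointing down it reaches from about 300 to 850 mm from the base axis. Payload 4.2 kg.
Tool frame: the origin (TCP) lies at the very end of the fingers, on their centre line; the grasp point (between the pads) lies 19 mm behind it (env.grip_depth is the distance from the TCP to the grasp point, in mm); y points along the fingers, z is the direction in which the jaws open and shut, and the axes are right-handed (so a half turn about y gives the same grasp; the last joint's range is limited). The gripper opens to 91 mm and grips with 3 to 60 N. Pads are 32 mm wide; open, the fingers measure 118 mm over their backs; the gripper's body (76 mm by 178 mm) begins 60 mm behind the grasp point.
Start: joints at [-71.849, 18.312, 89.639, -0, 72.044, -1.146], TCP at [190.023, -542.71, 213.976] pointing down, gripper open.
Joint ranges: [-177.97, 177.97], [-48.28, 115.42], [12.27, 149.76], [-77.06, 257.06], [2.81, 150.46], [-146.56, 146.56]. Speed limits (degrees/s): [147.25, 147.25, 180, 180, 180, 180].

### API

Orientations are given as [roll, pitch, yaw] about the fixed x, y, z axes, in that order (R = Rz(yaw) Ry(pitch) Rx(roll)).
In Python, from workcell import state, imaging, job, env gives the robot as it stands.
- The arm moves only by the shell command python3 -m pendant 'ROWS' [FORCE]. ROWS is JSON, a list of rows, each an object with "delta_pos": the shift along the tool's x, y, z in cm, a list of three; "twist": the turn, a rotation vector about the tool's x, y, z in degrees, a list of three; "grip": the opening in per cent of the stroke, from 0 (shut) to 100 (fully open). In form: [{"delta_pos": [tx, ty, tz], "twist": [wx, wy, wz], "grip": grip}, ...]. A call has exactly 5 rows; each row is the pose to reach, as a shift and turn from the pose commanded when the call began, along the tool's axes at that moment; what a row does not reach only later rows make up. A row lasts 1/10 s, in which the tool goes at most 50 mm and 8.59 degrees, less where a joint would pass 70% of its speed; a pose out of reach is approached as far as the arm can. A call with a gripper value outside its range is refused whole. The fingers move at their own pace and stop on an object; FORCE is the grip in N (left out, the last holds). Time passes only in rows, so rows that repeat a pose let the fingers close, or fill a call up. It gives the time, the measured TCP pose, the force and the opening at its end, in the units of the state.
- state(): the state, without advancing time (a new reading comes with each control period).
- imaging.grab_frame(name): name is "scene" or "top"; returns (picture, depth): 420x560x3 uint8, red, green, blue; 420x560 float32, mm along the optical axis (not along the pixel's ray), 0 where there is no reading.
- imaging.camera_info(name): a dict with "fx", "fy", "cx", "cy" (pixels), "k1" (the pictures are not rectified: a ray, as slopes to the right and down, at radius r is drawn at 1 + k1 r^2 times it, then the intrinsics apply), "R" (3x3) and "t" (3): a world point X has camera coordinates R X + t. Camera axes: x right, y down, z forward; pixel columns grow to the right and rows downward; lengths in mm; the calibration is good to about 2 mm. A picture is of the moment at which its call begins. camera_info takes no time and is no camera call.
- job.job_done(): hands the job in, once; it reports no verdict.
The state is a dict: "time_s": time; "qpos": joint angles; "qvel": joint speeds; "effort": joint torques, N m; "ee_pos": TCP position; "ee_rot": TCP orientation; "force": force on the tool from outside, world axes, zero at the start; "torque": the same for the moment, N m; "gripper_width": finger opening in mm.
Only numpy, scipy, OpenCV 4.12 (cv2) and the standard library are available. Lean on these libraries where they do the work, as an engineer would, in place of code of your own. Each camera call takes 0.05 s, during which the arm holds its last target.

## Working session

There is one attempt and no reset: what is moved stays moved. The work goes in short steps, Python scripts to look and compute and a shell command to move; the robot and the scene stay as the last step left them, time stands still between calls to the robot, and variables do not carry over. Pictures are saved under pics/ and viewed, and the job is handed in when it is done.

```bash
ls -la; mkdir -p pics
python3 - <<'E'
from workcell import state, imaging, job, env
import cv2
print(state()); print(env.grip_depth)
for n in("scene","top"):
    p,d=imaging.grab_frame(n); cv2.imwrite(f"pics/{n}0.png",p[:,:,::-1]); 
    import numpy as np; np.savez(f"pics/{n}0.npz",p=p,d=d)
    print(imaging.camera_info(n))
E
```

```text
total 12
drwxr-xr-x  3 agent agent 4096 Dec  7 14:43 .
drwxr-xr-x 23 root  root  4096 Dec  7 14:43 ..
drwxr-xr-x  2 agent agent 4096 Dec  7 14:43 pics
{'time_s': 0.0, 'qpos': array([-7.18494515e+01,  1.83508758e+01,  8.97064586e+01, -9.71326980e-04,
        7.20423988e+01, -1.14940775e+00]), 'qvel': array([ 0.01323298, -0.01121292, -0.03169245,  0.0867423 , -0.032205  ,
        0.05359227]), 'effort': array([-2.69480741e-03, -4.12472820e+01, -2.31976801e+01,  7.25326454e-02,
        4.57191258e-02, -1.30689041e-04]), 'ee_pos': array([ 189.85227   , -542.22408396,  213.12758548]), 'ee_rot': array([-9.00997317e+01,  1.07730786e-03, -1.60699744e+02]), 'force': array([ 0.01802368, -0.37016271,  0.49678045]), 'torque': array([ 0.0213778 ,  0.00161996, -0.01147535]), 'gripper_width': 91.45876133766747}
18.8
{'fx': 431.5773086971448, 'fy': 431.5773086971448, 'cx': 280.22036008138656, 'cy': 202.69577166663436, 'k1': -0.10018929717023561, 'R': array([[-0.37844037, -0.92562122, -0.00287023],
       [-0.56583335,  0.23379283, -0.79067916],
       [ 0.73254045, -0.29760084, -0.612224  ]]), 't': array([284.81131191, 372.02036396, 885.25534738])}
{'fx': 419.84597598909704, 'fy': 419.84597598909704, 'cx': 277.74188281329197, 'cy': 213.42611252514908, 'k1': -0.08796294765027447, 'R': array([[ 0.02668071, -0.99952239, -0.01559243],
       [-0.99087027, -0.02438127, -0.13259584],
       [ 0.13215235,  0.01898782, -0.99104754]]), 't': array([  97.6827834 ,  513.05737613, 1340.76638668])}
```

View pics/scene0.png

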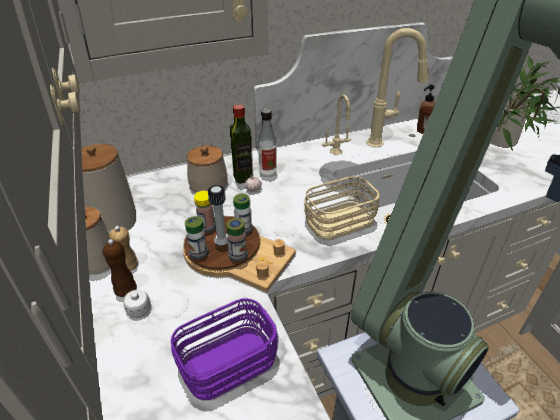

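View pics/top0.png

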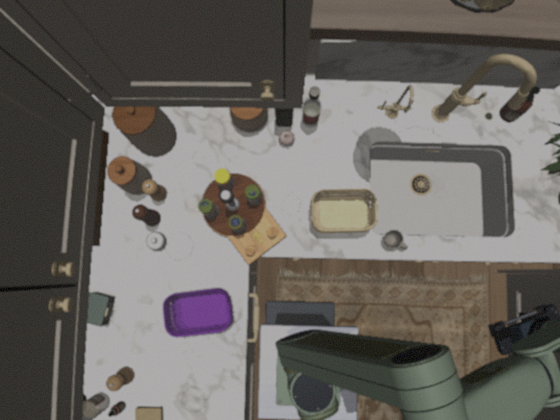

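The scene picture shows the carousel with its knob near (217,192) and the corks at (262,270) and (279,247). The natural wire basket is at (341,207) and a purple one at (225,345). In the top picture the carousel is at (234,205), the natural basket at (343,212) and the purple one at (198,312). Candidates for the basket are the natural and the purple one; I take the natural one, since the purple one is the look-alike. Next I enlarge the crops to check.

```bash
cat > h.py <<'E'
import numpy as np, cv2
from workcell import state, imaging, job, env
def undist(n,uv):
    c=imaging.camera_info(n); uv=np.atleast_2d(uv).astype(float)
    d=(uv-[c['cx'],c['cy']])/[c['fx'],c['fy']]
    s=d.copy()
    for _ in range(30): s=d/(1+c['k1']*(s**2).sum(1,keepdims=True))
    return s
def ray(n,uv):
    c=imaging.camera_info(n); s=undist(n,uv); R=np.array(c['R']);t=np.array(c['t'])
    D=np.c_[s,np.ones(len(s))]@R   # R^T d
    return -R.T@t, D
def atz(n,uv,z):
    o,D=ray(n,uv); k=(z-o[2])/D[:,2]; return o+D*k[:,None]
def tri(uvs,uvt):
    o1,d1=ray("scene",uvs);o2,d2=ray("top",uvt);out=[]
    for a,b in zip(d1,d2):
        A=np.c_[a,-b]; k=np.linalg.lstsq(A,o2-o1,rcond=None)[0]
        p=o1+a*k[0];q=o2+b*k[1]; out.append(np.r_[(p+q)/2,np.linalg.norm(p-q)])
    return np.array(out)
def proj(n,X):
    c=imaging.camera_info(n); X=np.atleast_2d(X)@np.array(c['R']).T+c['t']
    s=X[:,:2]/X[:,2:]; s=s*(1+c['k1']*(s**2).sum(1,keepdims=True))
    return s*[c['fx'],c['fy']]+[c['cx'],c['cy']]
def cloud(n,d):
    v,u=np.mgrid[:d.shape[0],:d.shape[1]]; uv=np.c_[u.ravel(),v.ravel()]
    o,D=ray(n,uv); P=o+D*d.reshape(-1,1); P[d.ravel()==0]=np.nan
    return P.reshape(*d.shape,3)
def crop(n,p,x0,y0,x1,y1,f,name):
    im=cv2.resize(p[y0:y1,x0:x1,::-1],None,fx=f,fy=f,interpolation=cv2.INTER_CUBIC)
    for u in range((x0+9)//10*10,x1,10): cv2.putText(im,str(u),((u-x0)*f,8),0,.3,(0,0,255),1); cv2.line(im,((u-x0)*f,10),((u-x0)*f,14),(0,0,255))
    for v in range((y0+9)//10*10,y1,10): cv2.putText(im,str(v),(0,(v-y0)*f+4),0,.3,(0,0,255),1); 
    cv2.imwrite(name,im)
E
python3 - <<'E'
from h import *
s=np.load("pics/scene0.npz");t=np.load("pics/top0.npz")
crop("s",s['p'],175,170,390,290,3,"pics/s_crop.png")
crop("t",t['p'],195,160,415,265,3,"pics/t_crop.png")
E
```

```text
(no output)
```

View pics/s_crop.png

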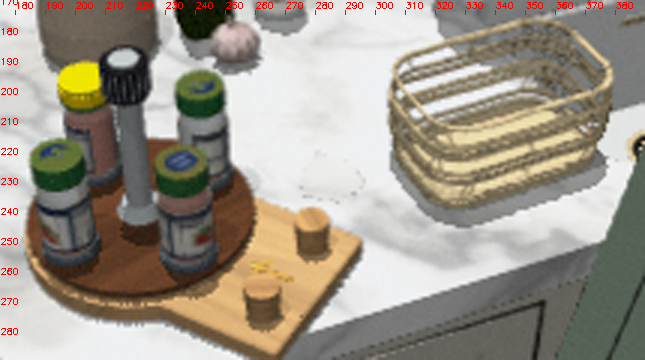

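View pics/t_crop.png

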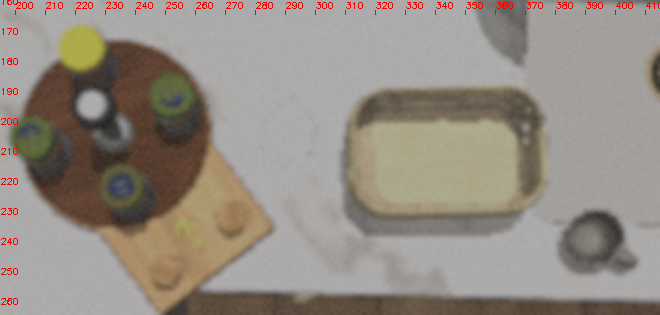

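The crops confirm it. The yellow-lidded jar is at the back (scene 203,193; top 222,175). The corks' tops are at scene (279,242) and (262,265), top (272,231) and (251,249). The brass arrow lies between the corks, and the natural basket is empty. Now I measure positions.

Run:
```python
from h import *
np.set_printoptions(precision=1,suppress=True)
s=np.load("pics/scene0.npz");t=np.load("pics/top0.npz")
names=["knobtop","corkR","corkL","yellow"]
S=[(216,189.3),(279,242),(262.3,265.3),(203,193.5)];T=[(225.7,195),(272,231),(250.7,249.3),(222.3,175.7)]
for n,r in zip(names,tri(S,T)): print(n,r)
Cs=cloud("scene",s['d']);Ct=cloud("top",t['d'])
for n,a,b in zip(names,S,T):
    print(n,Cs[int(a[1]+.5),int(a[0]+.5)],Ct[int(b[1]+.5),int(b[0]+.5)])
# cork points by cloud
for nm,C in(("s",Cs),("t",Ct)):
    for n,r in zip(names,tri(S,T)):
        m=(np.hypot(C[...,0]-r[0],C[...,1]-r[1])<30)&(abs(C[...,2]-r[2])<7)
        P=C[m]; print(nm,n,len(P),P.mean(0) if len(P) else '', np.ptp(P,0) if len(P) else '')
    # turntable disc top z 28..40 
    m=(C[...,2]>28)&(C[...,2]<40)&(np.hypot(C[...,0]-tri(S,T)[0,0],C[...,1]-tri(S,T)[0,1])<125)
    Q=C[m][:,:2].astype(np.float32)
    if len(Q): print("disc",len(Q),Q.min(0),Q.max(0),cv2.minEnclosingCircle(Q))
    # board
    m=(C[...,2]>14)&(C[...,2]<26)&(np.hypot(C[...,0]-tri(S,T)[0,0],C[...,1]-tri(S,T)[0,1])<230)
    Q=C[m][:,:2]
    print("board",len(Q),np.median(C[m],0))
# basket
m=(Ct[...,2]>95)&(Ct[...,2]<125)
v,u=np.nonzero(m); k=(u>300)&(u<385)&(v>180)&(v<240)
Q=Ct[m][k]; print("rim t",len(Q),np.median(Q,0),cv2.minAreaRect(Q[:,:2].astype(np.float32)))
m=(Cs[...,2]>95)&(Cs[...,2]<125); v,u=np.nonzero(m); k=(u>295)&(u<385)&(v>170)&(v<250)
Q=Cs[m][k]; print("rim s",len(Q),np.median(Q,0),cv2.minAreaRect(Q[:,:2].astype(np.float32)))
```

```text
knobtop [538.  260.1 204.7   0.9]
corkR [450.3 127.2  54.    0.5]
corkL [390.6 195.3  49.5   2.3]
yellow [607.2 281.7 150.3   2. ]
knobtop [541.5 259.7 203.3] [537.2 258.2 208.6]
corkR [450.1 127.   54.1] [450.2 127.3  56.4]
corkL [387.7 198.3  54.7] [390.9 193.   53.7]
yellow [618.3 281.  141. ] [606.3 281.8 148.8]
s knobtop 150 [537.7 260.9 202.9] [38.4 40.8  8.4]
s corkR 93 [447.8 128.9  52.6] [32.7 31.5  9.8]
s corkL 120 [386.8 198.3  51.8] [32.7 32.  12.7]
s yellow 17 [611.3 285.7 144. ] [30.4 36.6  2.5]
disc 1510 [434.8 156.7] [644.5 366.1] ((541.5310668945312, 261.9405822753906), 106.96027374267578)
board 1650 [433.  190.3  18.9]
t knobtop 168 [538.5 261.4 204.5] [40.8 40.8 12.6]
t corkR 75 [447.4 129.1  54.6] [29.5 29.  10.9]
t corkL 55 [388.4 198.   53.9] [29.  29.   7.6]
t yellow 89 [610.6 286.3 145.3] [44.3 44.3  6.3]
disc 1795 [435.1 159.4] [643.3 367.4] ((531.1207885742188, 253.82044982910156), 115.67964935302734)
board 1309 [430.4 172.   20.5]
rim t 404 [ 502.  -111.7  104.1] ((520.737060546875, -97.9767837524414), (133.21339416503906, 204.38107299804688), 1.713239073753357)
rim s 390 [ 520.4 -101.   102.4] ((520.9074096679688, -97.81981658935547), (134.770751953125, 203.32525634765625), 3.5590460300445557)
```

Run:
```python
from h import *
from scipy.optimize import minimize
np.set_printoptions(precision=2,suppress=True)
s=np.load("pics/scene0.npz");t=np.load("pics/top0.npz")
ct=atz("top",[(285.7,236),(248.3,264)],20);print(ct)
d=ct[0]-ct[1];print("corner dist",np.linalg.norm(d), "front angle",np.degrees(np.arctan2(d[1],d[0]))-90)
# board wood-points: ledge pts from cloud, fit box
A=np.array([538.5,261.])
for nm,f in(("scene",s),("top",t)):
    C=cloud(nm,f['d']); r=np.hypot(C[...,0]-A[0],C[...,1]-A[1])
    m=(abs(C[...,2]-20)<5)&(r>112)&(r<215)
    n,l,st,ce=cv2.connectedComponentsWithStats(m.astype(np.uint8)); k=1+np.argmax(st[1:,4]); m=l==k
    P=C[m][:,:2].astype(np.float32); print(nm,len(P),cv2.minAreaRect(P))
    B=cv2.boxPoints(cv2.minAreaRect(P));print(B, np.degrees(np.arctan2(*(B-A).T[::-1])))
    # arrow: strongly yellow
    hsv=cv2.cvtColor(f['p'],cv2.COLOR_RGB2HSV)
    r2=(r>115)&(r<170)&(abs(C[...,2]-20)<10)
    q=r2&(hsv[...,1]>170)&(hsv[...,2]>120); v,u=np.nonzero(q); 
    if len(u): 
        X=atz(nm,np.c_[u,v],20.5)[:,:2]; print("arrow",len(u),X.mean(0),np.degrees(np.arctan2(*(X.mean(0)-A)[::-1]))+360, hsv[...,1][r2].max())
```

```text
[[438.14  82.93  20.  ]
 [343.26 202.87  20.  ]]
corner dist 152.93564291942917 front angle -141.6558313693991
scene 1180 ((434.30712890625, 176.041015625), (110.16444396972656, 163.08567810058594), 38.92704772949219)
[[340.22 204.87]
 [442.69  78.  ]
 [528.39 147.21]
 [425.92 274.09]] [-164.19 -117.63  -95.08  173.37]
top 1029 ((432.81390380859375, 176.6165771484375), (109.07827758789062, 159.794921875), 38.2685432434082)
[[340.51 205.57]
 [439.48  80.11]
 [525.12 147.67]
 [426.15 273.12]] [-164.36 -118.7   -96.73  173.84]
```

Knob axis is about (538.5, 261), the board's front points at about 218.7°, and the yellow jar is at 19.3°, so it needs about 160.6° clockwise. I write a planning helper that prints the tool-axes deltas.

```bash
cat > plan.py <<'E'
import sys
from h import *
from scipy.spatial.transform import Rotation as Ro
np.set_printoptions(precision=2,suppress=True)
# usage: plan.py x y z psi  -> delta from measured pose
x,y,z,psi=map(float,sys.argv[1:5])
s=state(); R0=Ro.from_euler('xyz',s['ee_rot'],degrees=True); R1=Ro.from_euler('xyz',[-90,0,psi],degrees=True)
print("t",round(s['time_s'],2),"pos",s['ee_pos'],"rot",s['ee_rot'],"j6",s['qpos'][5],"w",s['gripper_width'],"F",s['force'])
print("delta cm",R0.inv().apply(np.array([x,y,z])-s['ee_pos'])/10,"twist",(R0.inv()*R1).as_rotvec(degrees=True))
E
python3 plan.py 300 -300 230 -120
```

```text
t 0.1 pos [ 189.89 -542.28  213.23] rot [ -90.09    0.   -160.7 ] j6 -1.1452727328542147 w 90.811596593085 F [-0.08  0.09  1.03]
delta cm [-18.4   -1.65 -19.23] twist [  0.08 -40.7   -0.03]
```

```bash
python3 -m pendant '[{"delta_pos":[-2.5,-0.3,-2.5],"twist":[0,-6,0],"grip":70},{"delta_pos":[-6,-0.6,-6],"twist":[0,-14,0],"grip":70},{"delta_pos":[-9.5,-1,-9.5],"twist":[0,-22.5,0],"grip":70},{"delta_pos":[-13,-1.5,-13],"twist":[0,-31,0],"grip":70},{"delta_pos":[-16,-1.6,-16],"twist":[0,-39,0],"grip":70}]' 15; python3 plan.py 370 -90 220 -80
```

```text
time_s: 0.6
ee_pos: [288.6, -336.7, 230.1]
ee_rot: [-90.0, 0.0, -121.4]
force: [1.9, 0.5, 0.6]
gripper_width: 64.2
t 0.6 pos [ 288.64 -336.68  230.15] rot [ -89.98    0.02 -121.37] j6 -19.535452273040733 w 64.2027566015097 F [1.92 0.54 0.63]
delta cm [-25.3    1.02  -5.89] twist [ -0.03 -41.37  -0.01]
```

```bash
python3 -m pendant '[{"delta_pos":[-4.5,0,-1],"twist":[0,-8.5,0],"grip":65},{"delta_pos":[-9,0,-2],"twist":[0,-17,0],"grip":65},{"delta_pos":[-13.5,0,-3.1],"twist":[0,-25.5,0],"grip":65},{"delta_pos":[-18,0,-4.2],"twist":[0,-34,0],"grip":65},{"delta_pos":[-22.5,0,-5.2],"twist":[0,-42,0],"grip":65}]'; python3 plan.py 430 90 200 -40
```

```text
time_s: 1.1
ee_pos: [362.0, -118.2, 229.8]
ee_rot: [-90.0, -0.0, -79.4]
force: [1.2, 0.1, -0.1]
gripper_width: 59.1
t 1.1 pos [ 362.02 -118.19  229.85] rot [-90.    -0.   -79.39] j6 -30.418380564254004 w 59.13118325540429 F [ 1.22  0.06 -0.05]
delta cm [-19.21   2.98  10.51] twist [ -0.   -39.39   0.01]
```

```bash
python3 -m pendant '[{"delta_pos":[-3.8,0.3,2],"twist":[0,-8.5,0],"grip":65},{"delta_pos":[-7.6,0.8,4],"twist":[0,-17,0],"grip":65},{"delta_pos":[-11.4,1.5,6],"twist":[0,-25.5,0],"grip":65},{"delta_pos":[-15.2,2,8.2],"twist":[0,-34,0],"grip":65},{"delta_pos":[-19,2.5,10.5],"twist":[0,-42,0],"grip":65}]'; python3 plan.py 447 129 150 0
```

```text
time_s: 1.6
ee_pos: [431.4, 87.4, 204.6]
ee_rot: [-90.0, -0.0, -37.3]
force: [0.3, 0.4, -0.1]
gripper_width: 59.2
t 1.6 pos [431.36  87.44 204.55] rot [-90.03  -0.   -37.34] j6 -42.67889497986656 w 59.17768536694477 F [ 0.3   0.4  -0.09]
delta cm [-1.28  5.45  4.26] twist [  0.03 -37.34  -0.01]
```

```bash
python3 -m pendant '[{"delta_pos":[-0.3,0.8,0.8],"twist":[0,-8.5,0],"grip":65},{"delta_pos":[-0.6,1.6,1.6],"twist":[0,-17,0],"grip":65},{"delta_pos":[-0.9,2.4,2.5],"twist":[0,-25.5,0],"grip":65},{"delta_pos":[-1.1,3,3.4],"twist":[0,-34,0],"grip":65},{"delta_pos":[-1.3,3.5,4.3],"twist":[0,-42,0],"grip":65}]'; python3 plan.py 447.7 129 100 38.7
```

```text
time_s: 2.1
ee_pos: [447.2, 128.0, 169.2]
ee_rot: [-90.0, 0.1, 4.7]
force: [0.7, 0.8, -0.5]
gripper_width: 59.0
t 2.1 pos [447.16 127.95 169.17] rot [-90.02   0.07   4.65] j6 -80.09208515682288 w 59.02873285967717 F [ 0.74  0.8  -0.51]
delta cm [0.07 6.92 0.1 ] twist [ -0.   -34.05  -0.08]
```

```bash
python3 -m pendant '[{"delta_pos":[0,1.5,0],"twist":[0,-8.5,0],"grip":65},{"delta_pos":[0,3,0],"twist":[0,-17,0],"grip":65},{"delta_pos":[0,4.5,0],"twist":[0,-25.5,0],"grip":65},{"delta_pos":[0.1,6,0.1],"twist":[0,-34,0],"grip":65},{"delta_pos":[0.1,6.9,0.1],"twist":[0,-34,0],"grip":65}]'; python3 plan.py 447.7 129 26 38.7
python3 - <<'E'
from h import *
for n in("scene","top"):
    p,d=imaging.grab_frame(n)
    b=(175,170,390,290) if n=="scene" else (195,160,415,290)
    crop(n,p,*b,3,f"pics/{n}1.png")
E
```

```text
time_s: 2.6
ee_pos: [447.7, 128.5, 99.7]
ee_rot: [-90.0, 0.1, 38.3]
force: [-0.6, -0.1, 0.0]
gripper_width: 59.3
t 2.6 pos [447.74 128.52  99.67] rot [-89.96   0.11  38.28] j6 -113.6750740186106 w 59.25435910842338 F [-0.59 -0.11  0.05]
delta cm [0.04 7.37 0.03] twist [-0.04 -0.42 -0.11]
```

View pics/scene1.png

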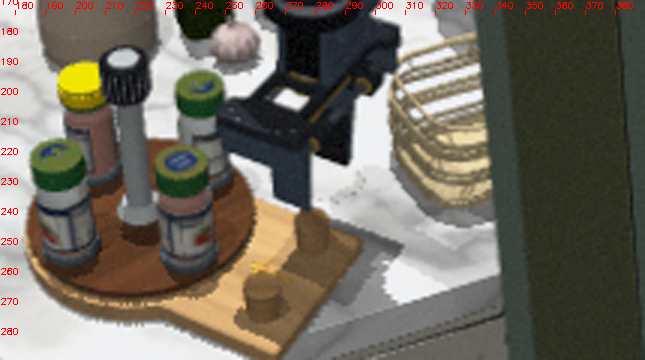

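View pics/top1.png

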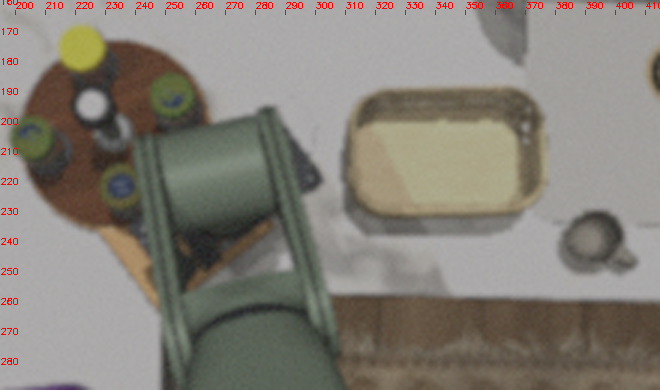

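Run:
```python
from h import *
j=np.array([-.625,.78,0]);x=np.array([.78,.625,0]);T=np.array([447.7,128.5,99.7])
for k in(-1,1):
  for q in(-16,16): print(k,q,(proj("scene",T+k*43*j+q*x)-[175,170])*3)
print((proj("scene",[[447.7,129,54],[387.6,198.2,54]])-[175,170])*3)
```

```text
-1 -16 [[350.94838337 156.78832454]]
-1 16 [[319.09592038 145.53011016]]
1 -16 [[302.77307975 215.29785694]]
1 16 [[269.74764913 202.76948889]]
[[310.92905697 218.36506695]
 [261.11269484 285.58386867]]
```

The fingers straddle the right-hand cork as predicted: projected tips at crop (303,215) and (351,157), cork top at (312,216). I go down.

```bash
python3 -m pendant '[{"delta_pos":[0,1.5,0],"twist":[0,-0.4,0],"grip":65},{"delta_pos":[0,3.2,0],"twist":[0,-0.4,0],"grip":65},{"delta_pos":[0,5,0],"twist":[0,-0.4,0],"grip":65},{"delta_pos":[0,6.5,0],"twist":[0,-0.4,0],"grip":65},{"delta_pos":[0,7.3,0],"twist":[0,-0.4,0],"grip":65}]'; python3 plan.py 447.7 129 26 38.7
```

```text
time_s: 3.2
ee_pos: [448.3, 128.6, 27.5]
ee_rot: [-90.0, 0.0, 38.6]
force: [0.5, 0.4, -0.3]
gripper_width: 59.5
t 3.2 pos [448.29 128.59  27.45] rot [-89.99   0.04  38.57] j6 -113.97101924746735 w 59.545531304972954 F [ 0.49  0.45 -0.26]
delta cm [-0.02  0.15  0.07] twist [-0.01 -0.13 -0.04]
```

```bash
python3 -m pendant '[{"delta_pos":[0,0,0],"twist":[0,0,0],"grip":30},{"delta_pos":[0,0,0],"twist":[0,0,0],"grip":25},{"delta_pos":[0,0,0],"twist":[0,0,0],"grip":20},{"delta_pos":[0,0,0],"twist":[0,0,0],"grip":15},{"delta_pos":[0,0,0],"twist":[0,0,0],"grip":15}]' 15;python3 plan.py 447.7 129 130 38.7
```

```text
time_s: 3.7
ee_pos: [449.1, 128.8, 28.6]
ee_rot: [-90.1, -0.1, 38.7]
force: [0.2, -1.2, 3.3]
gripper_width: 31.2
t 3.7 pos [449.12 128.79  28.63] rot [-90.05  -0.09  38.69] j6 -114.08125796560515 w 31.16610751296565 F [ 0.19 -1.23  3.25]
delta cm [ -0.08 -10.14   0.1 ] twist [ 0.05 -0.01  0.09]
```

```bash
python3 -m pendant '[{"delta_pos":[0,-0.5,0],"twist":[0,0,0],"grip":15},{"delta_pos":[0,-2,0],"twist":[0,0,0],"grip":15},{"delta_pos":[0,-5,0],"twist":[0,0,0],"grip":15},{"delta_pos":[0,-9,0],"twist":[0,0,0],"grip":15},{"delta_pos":[0,-13.5,0],"twist":[0,0,0],"grip":15}]' 15;python3 plan.py 500 -30 165 5
```

```text
time_s: 4.2
ee_pos: [447.4, 128.4, 163.9]
ee_rot: [-89.9, 0.1, 38.7]
force: [2.4, 0.4, -0.2]
gripper_width: 31.6
t 4.2 pos [447.37 128.44 163.9 ] rot [-89.94   0.13  38.7 ] j6 -114.08978740005327 w 31.59203864891645 F [ 2.36  0.38 -0.22]
delta cm [ -5.8   -0.11 -15.66] twist [-0.02 33.7  -0.14]
```

```bash
python3 -m pendant '[{"delta_pos":[-1.1,0,-3],"twist":[0,6.5,0],"grip":15},{"delta_pos":[-2.3,0,-6.3],"twist":[0,13.5,0],"grip":15},{"delta_pos":[-3.5,0,-9.5],"twist":[0,20.5,0],"grip":15},{"delta_pos":[-4.7,0,-12.8],"twist":[0,27.5,0],"grip":15},{"delta_pos":[-5.8,0,-15.7],"twist":[0,34,0],"grip":15}]' 15;python3 plan.py 521 -64 110 0
```

```text
time_s: 4.7
ee_pos: [501.5, -31.7, 163.3]
ee_rot: [-90.0, -0.0, 4.4]
force: [-0.4, 0.3, 0.0]
gripper_width: 30.9
t 4.7 pos [501.48 -31.66 163.32] rot [-90.01  -0.02   4.4 ] j6 -99.30868611003534 w 30.9428713706018 F [-0.44  0.27  0.02]
delta cm [ 1.7   5.33 -3.37] twist [0.01 4.4  0.02]
```

```bash
python3 -m pendant '[{"delta_pos":[0.9,0,-1.7],"twist":[0,2,0],"grip":15},{"delta_pos":[1.7,0,-3.4],"twist":[0,4.4,0],"grip":15},{"delta_pos":[1.7,1.5,-3.4],"twist":[0,4.4,0],"grip":15},{"delta_pos":[1.7,3.2,-3.4],"twist":[0,4.4,0],"grip":15},{"delta_pos":[1.7,4.2,-3.4],"twist":[0,4.4,0],"grip":15}]' 15;python3 plan.py 521 -64 55 0
python3 - <<'E'
from h import *
for n in("scene","top"):
    p,d=imaging.grab_frame(n)
    b=(175,170,390,290) if n=="scene" else (195,160,415,290)
    crop(n,p,*b,3,f"pics/{n}2.png")
E
```

```text
time_s: 5.2
ee_pos: [520.7, -62.2, 119.8]
ee_rot: [-90.0, 0.1, 0.3]
force: [-0.1, -0.5, -0.4]
gripper_width: 31.3
t 5.2 pos [520.74 -62.22 119.77] rot [-89.97   0.1    0.33] j6 -98.41717541678402 w 31.340996173781505 F [-0.15 -0.53 -0.39]
delta cm [ 0.04  6.48 -0.18] twist [-0.03  0.33 -0.1 ]
```

View pics/scene2.png

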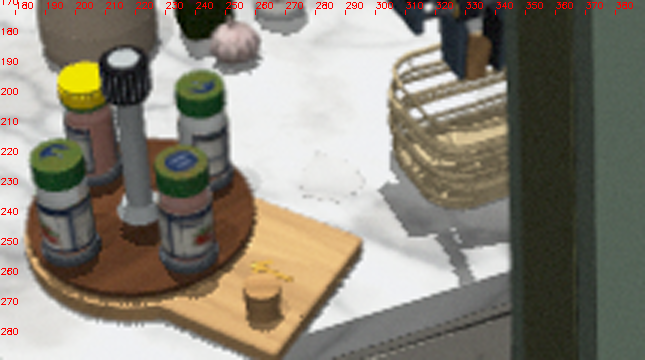

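View pics/top2.png

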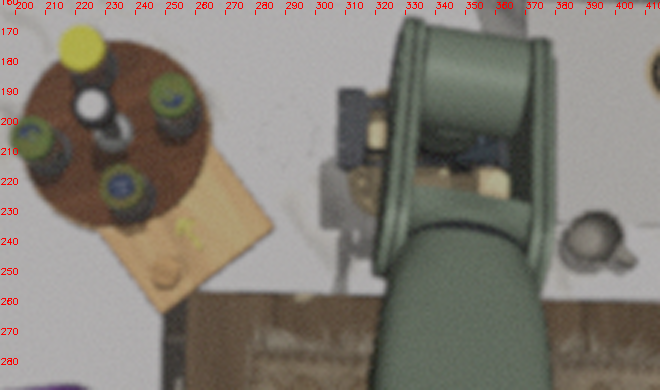

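The right-hand cork is held at scene (334,190), over the basket, and the left cork is unmoved. I lower inside and release.

```bash
python3 -m pendant '[{"delta_pos":[0,1.5,0],"twist":[0,0,0],"grip":15},{"delta_pos":[0,3.2,0],"twist":[0,0,0],"grip":15},{"delta_pos":[0,5,0],"twist":[0,0,0],"grip":15},{"delta_pos":[0,6.2,0],"twist":[0,0,0],"grip":15},{"delta_pos":[0,6.2,0],"twist":[0,0,0],"grip":15}]' 15
python3 -m pendant '[{"delta_pos":[0,0,0],"twist":[0,0,0],"grip":45},{"delta_pos":[0,0,0],"twist":[0,0,0],"grip":55},{"delta_pos":[0,0,0],"twist":[0,0,0],"grip":60},{"delta_pos":[0,0,0],"twist":[0,0,0],"grip":60},{"delta_pos":[0,-2,0],"twist":[0,0,0],"grip":60}]' 15;python3 plan.py 521 -64 165 0
```

```text
time_s: 5.8
ee_pos: [520.3, -62.3, 58.0]
ee_rot: [-90.0, 0.1, 0.3]
force: [-0.0, 0.4, 0.1]
gripper_width: 31.4
time_s: 6.3
ee_pos: [519.3, -62.4, 77.5]
ee_rot: [-90.0, 0.3, 0.3]
force: [0.3, -0.1, -0.0]
gripper_width: 54.8
t 6.3 pos [519.26 -62.38  77.48] rot [-89.96   0.28   0.29] j6 -98.39905068002876 w 54.750181396470786 F [ 0.29 -0.11 -0.04]
delta cm [ 0.13 -8.75 -0.16] twist [-0.04  0.29 -0.28]
```

```bash
python3 -m pendant '[{"delta_pos":[0,-3,0],"twist":[0,0,0],"grip":62},{"delta_pos":[0,-7,0],"twist":[0,0,0],"grip":65},{"delta_pos":[0,-10,0],"twist":[0,0,0],"grip":65},{"delta_pos":[-1.3,-11,3],"twist":[0,-4,0],"grip":65},{"delta_pos":[-3.0,-11,7],"twist":[0,-11,0],"grip":65}]' 15;python3 plan.py 420 130 180 38.7
python3 - <<'E'
from h import *
p,d=imaging.grab_frame("scene")
crop("scene",p,*(175,170,390,290),3,f"pics/scene3.png")
E
```

```text
time_s: 6.8
ee_pos: [492.4, 6.9, 191.4]
ee_rot: [-90.1, -0.3, 11.3]
force: [-0.2, 0.8, -1.2]
gripper_width: 59.3
t 6.8 pos [492.41   6.92 191.43] rot [-90.09  -0.34  11.35] j6 -101.86465418681333 w 59.332652703277596 F [-0.23  0.83 -1.16]
delta cm [-4.68  1.09 13.49] twist [  0.17 -27.35   0.31]
```

View pics/scene3.png

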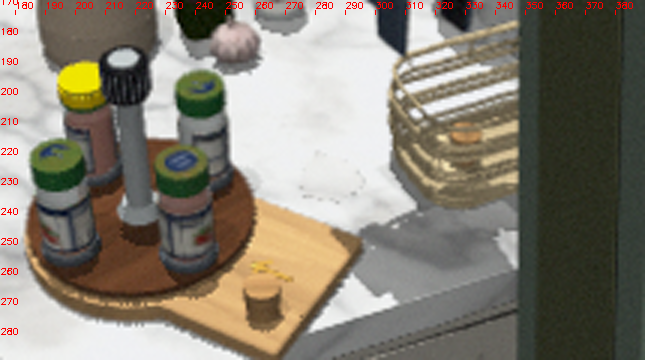

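The first cork stands in the basket, with its top at scene (330,214). On to the second.

```bash
python3 -m pendant '[{"delta_pos":[-1,0.2,3],"twist":[0,-6,0],"grip":65},{"delta_pos":[-2.1,0.4,6],"twist":[0,-12,0],"grip":65},{"delta_pos":[-3.1,0.7,9],"twist":[0,-18,0],"grip":65},{"delta_pos":[-4.1,0.9,12],"twist":[0,-24,0],"grip":65},{"delta_pos":[-4.8,1.1,14.5],"twist":[0,-27.4,0.3],"grip":65}]' 15;python3 plan.py 387.7 198.2 90 38.7
```

```text
time_s: 7.35
ee_pos: [414.0, 141.0, 178.1]
ee_rot: [-89.9, 0.3, 38.9]
force: [0.7, -0.1, -0.3]
gripper_width: 59.3
t 7.35 pos [413.99 140.97 178.07] rot [-89.93   0.29  38.88] j6 -111.53423371298302 w 59.30409485683804 F [ 0.73 -0.13 -0.32]
delta cm [1.59 8.81 6.09] twist [-0.07  0.18 -0.29]
```

```bash
python3 -m pendant '[{"delta_pos":[0.5,0.5,2],"twist":[0,0,0],"grip":65},{"delta_pos":[1.1,1,4],"twist":[0,0,0],"grip":65},{"delta_pos":[1.6,3,6.1],"twist":[0,0.2,0],"grip":65},{"delta_pos":[1.6,6,6.1],"twist":[0,0.2,-0.2],"grip":65},{"delta_pos":[1.6,8.5,6.1],"twist":[0,0.2,-0.2],"grip":65}]' 15;python3 plan.py 387.7 198.2 26 38.7
python3 - <<'E'
from h import *
for n in("scene",):
    p,d=imaging.grab_frame(n)
    crop(n,p,*(175,170,390,290),3,f"pics/{n}4.png")
E
```

```text
time_s: 7.85
ee_pos: [388.7, 197.8, 92.2]
ee_rot: [-89.9, 0.1, 38.6]
force: [-0.1, -1.0, -0.6]
gripper_width: 59.2
t 7.85 pos [388.71 197.85  92.19] rot [-89.94   0.06  38.56] j6 -103.16559419603253 w 59.18911222961286 F [-0.09 -0.99 -0.63]
delta cm [-0.05  6.62  0.08] twist [-0.06 -0.14 -0.06]
```

View pics/scene4.png

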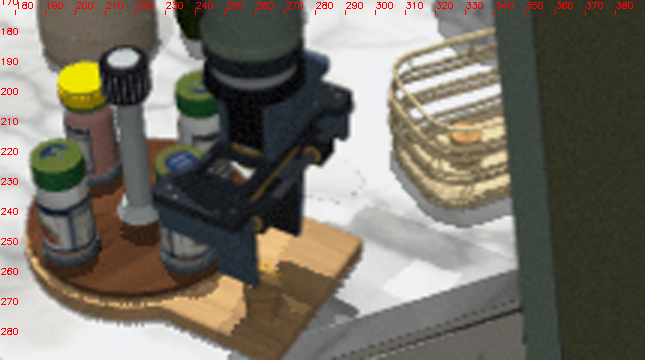

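```bash
python3 -m pendant '[{"delta_pos":[0,1.5,0],"twist":[0,0,0],"grip":65},{"delta_pos":[0,3.2,0],"twist":[0,0,0],"grip":65},{"delta_pos":[0,5,0.1],"twist":[0,0,0],"grip":65},{"delta_pos":[0,6.2,0.1],"twist":[0,0,0],"grip":65},{"delta_pos":[0,6.5,0.1],"twist":[0,0,0],"grip":65}]' 15
python3 -m pendant '[{"delta_pos":[0,0,0],"twist":[0,0,0],"grip":30},{"delta_pos":[0,0,0],"twist":[0,0,0],"grip":25},{"delta_pos":[0,0,0],"twist":[0,0,0],"grip":20},{"delta_pos":[0,0,0],"twist":[0,0,0],"grip":15},{"delta_pos":[0,0,0],"twist":[0,0,0],"grip":15}]' 15
```

```text
time_s: 8.4
ee_pos: [388.1, 197.9, 27.5]
ee_rot: [-89.9, 0.2, 38.5]
force: [-0.7, -0.1, -0.0]
gripper_width: 59.2
time_s: 8.9
ee_pos: [389.0, 198.4, 28.5]
ee_rot: [-90.0, 0.0, 38.5]
force: [-0.4, -0.3, 3.2]
gripper_width: 31.7
```

```bash
python3 -m pendant '[{"delta_pos":[0,-0.5,0],"twist":[0,0,0],"grip":15},{"delta_pos":[0,-2,0],"twist":[0,0,0],"grip":15},{"delta_pos":[0,-5,0],"twist":[0,0,0],"grip":15},{"delta_pos":[0,-9,0],"twist":[0,0,0],"grip":15},{"delta_pos":[0,-13.5,0],"twist":[0,0,0],"grip":15}]' 15;python3 plan.py 455 -20 165 10
```

```text
time_s: 9.4
ee_pos: [387.6, 197.8, 163.9]
ee_rot: [-89.9, 0.2, 38.5]
force: [0.6, 1.4, -0.5]
gripper_width: 31.2
t 9.4 pos [387.63 197.79 163.9 ] rot [-89.9    0.23  38.5 ] j6 -103.04478267918738 w 31.214627291595704 F [ 0.63  1.45 -0.48]
delta cm [ -8.29  -0.11 -21.24] twist [-0.04 28.5  -0.25]
```

```bash
python3 -m pendant '[{"delta_pos":[-1.6,0,-4],"twist":[0,5,0],"grip":15},{"delta_pos":[-3.3,0,-8.4],"twist":[0,11,0],"grip":15},{"delta_pos":[-4.9,0,-12.7],"twist":[0,17,0],"grip":15},{"delta_pos":[-6.6,0,-17],"twist":[0,23,0],"grip":15},{"delta_pos":[-8.3,0,-21.2],"twist":[0,28.5,0],"grip":15}]' 15;python3 plan.py 521 -135 160 0
```

```text
time_s: 9.9
ee_pos: [455.8, -21.1, 163.2]
ee_rot: [-90.0, 0.1, 9.8]
force: [1.0, 0.5, -1.1]
gripper_width: 31.4
t 9.9 pos [455.77 -21.11 163.22] rot [-89.98   0.08   9.76] j6 -103.85561231497206 w 31.428875216320368 F [ 1.02  0.53 -1.14]
delta cm [  4.5    0.31 -12.33] twist [-0.01  9.76 -0.08]
```

```bash
python3 -m pendant '[{"delta_pos":[1.1,0,-3],"twist":[0,2,0],"grip":15},{"delta_pos":[2.2,0,-6.2],"twist":[0,5,0],"grip":15},{"delta_pos":[3.4,0,-9.4],"twist":[0,7.5,0],"grip":15},{"delta_pos":[4.5,0.3,-12.3],"twist":[0,9.8,0],"grip":15},{"delta_pos":[4.5,2.5,-12.3],"twist":[0,9.8,0],"grip":15}]' 15;python3 plan.py 521 -135 58 0
```

```text
time_s: 10.4
ee_pos: [525.2, -136.3, 139.7]
ee_rot: [-90.2, -0.3, -0.0]
force: [0.2, 0.7, -0.5]
gripper_width: 31.1
t 10.4 pos [ 525.21 -136.32  139.71] rot [-90.18  -0.33  -0.  ] j6 -105.66287506305987 w 31.05840509272384 F [ 0.22  0.72 -0.49]
delta cm [-0.47  8.17  0.16] twist [ 0.18 -0.    0.33]
```

```bash
python3 -m pendant '[{"delta_pos":[-0.2,1.5,0],"twist":[0,0,0],"grip":15},{"delta_pos":[-0.3,3.5,0],"twist":[0,0,0],"grip":15},{"delta_pos":[-0.3,5.8,0.1],"twist":[0,0,0],"grip":15},{"delta_pos":[-0.3,7.6,0.1],"twist":[0,0,0],"grip":15},{"delta_pos":[-0.3,8,0.1],"twist":[0,0,0],"grip":15}]' 15
python3 - <<'E'
from h import *
for n in("scene","top"):
    p,d=imaging.grab_frame(n)
    b=(240,150,420,270) if n=="scene" else (195,160,415,290)
    crop(n,p,*b,3,f"pics/{n}5.png")
E
```

```text
time_s: 10.9
ee_pos: [516.5, -131.2, 55.9]
ee_rot: [-89.9, 0.4, 0.2]
force: [-0.5, -0.4, 0.4]
gripper_width: 31.2
```

View pics/top5.png

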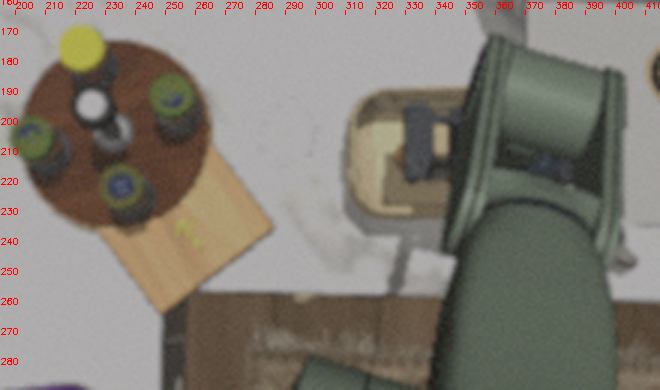

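View pics/scene5.png

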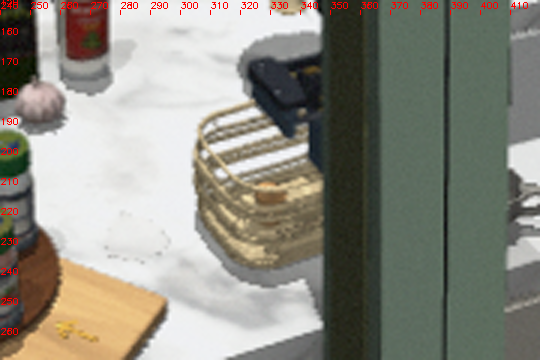

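The second cork is over the basket's right half and the ledge is empty apart from the arrow. Release.

```bash
python3 -m pendant '[{"delta_pos":[0,0,0],"twist":[0,0,0],"grip":45},{"delta_pos":[0,0,0],"twist":[0,0,0],"grip":50},{"delta_pos":[0,0,0],"twist":[0,0,0],"grip":50},{"delta_pos":[0,-1,0],"twist":[0,0,0],"grip":50},{"delta_pos":[0,-4,0],"twist":[0,0,0],"grip":50}]' 15
python3 -m pendant '[{"delta_pos":[0,-4,0],"twist":[0,0,0],"grip":50},{"delta_pos":[0,-8,0],"twist":[0,0,0],"grip":55},{"delta_pos":[0,-12,0],"twist":[0,0,0],"grip":70},{"delta_pos":[0.5,-15,4],"twist":[0,0,0],"grip":80},{"delta_pos":[0.5,-17,8.5],"twist":[0,0,0],"grip":80}]' 15
python3 - <<'E'
from h import *
for n in("scene","top"):
    p,d=imaging.grab_frame(n)
    b=(240,150,420,270) if n=="scene" else (195,160,415,290)
    crop(n,p,*b,3,f"pics/{n}6.png")
E
python3 plan.py 538.5 200 270 20
```

```text
time_s: 11.5
ee_pos: [516.4, -131.2, 96.7]
ee_rot: [-89.9, 0.4, 0.2]
force: [0.5, -0.3, -0.1]
gripper_width: 45.6
time_s: 12.0
ee_pos: [524.4, -46.8, 271.5]
ee_rot: [-90.0, -0.2, 0.0]
force: [1.1, -0.0, 0.3]
gripper_width: 70.6
t 12.1 pos [524.66 -42.76 272.31] rot [-89.92  -0.36   0.46] j6 -96.47140423522136 w 72.54753275652685 F [ 0.47 -0.74 -0.23]
delta cm [ 1.58  0.27 24.26] twist [ -0.02 -19.54   0.37]
```

View pics/scene6.png

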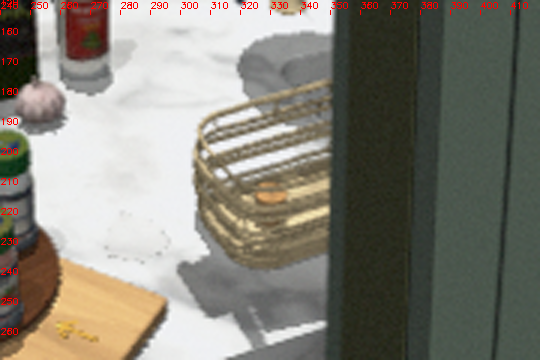

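View pics/top6.png

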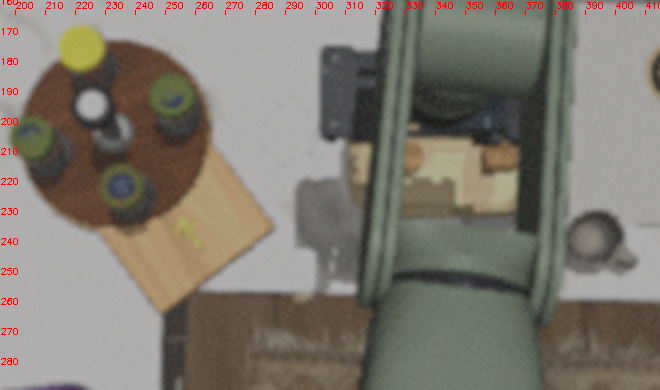

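Both corks are in the basket (top picture, (333,212) and (362,212)), the ledge is clear, and the jars have not turned. Now I move above the knob.

```bash
python3 -m pendant '[{"delta_pos":[0.3,0,4.5],"twist":[0,-4,0],"grip":80},{"delta_pos":[0.6,0,9],"twist":[0,-8,0],"grip":80},{"delta_pos":[0.9,0,13.5],"twist":[0,-12,0],"grip":80},{"delta_pos":[1.2,0.1,18],"twist":[0,-16,0],"grip":80},{"delta_pos":[1.5,0.2,22.5],"twist":[0,-19.5,0],"grip":80}]' 25
python3 plan.py 538.5 261 250 20
```

```text
time_s: 12.6
ee_pos: [537.3, 179.5, 266.0]
ee_rot: [-90.0, 0.1, 19.8]
force: [1.4, -0.2, 0.2]
gripper_width: 73.1
t 12.6 pos [537.28 179.46 266.02] rot [-90.     0.09  19.83] j6 -92.52194830887565 w 73.14715746912387 F [ 1.35 -0.24  0.15]
delta cm [2.88 1.6  7.63] twist [ 0.   -0.17 -0.09]
```

```bash
python3 -m pendant '[{"delta_pos":[0.8,0.3,2],"twist":[0,0,0],"grip":80},{"delta_pos":[1.6,0.6,4.3],"twist":[0,0,0],"grip":80},{"delta_pos":[2.4,1,6.4],"twist":[0,0,0],"grip":80},{"delta_pos":[2.9,1.6,7.6],"twist":[0,0,0],"grip":80},{"delta_pos":[2.9,1.6,7.6],"twist":[0,0,0],"grip":80}]' 25
python3 - <<'E'
from h import *
for n in("scene","top"):
    p,d=imaging.grab_frame(n)
    b=(150,120,330,290) if n=="scene" else (150,130,350,290)
    crop(n,p,*b,3,f"pics/{n}7.png"); np.savez(f"pics/{n}7.npz",p=p,d=d)
E
python3 plan.py 538.5 261 168 20
```

```text
time_s: 13.1
ee_pos: [538.7, 260.2, 248.5]
ee_rot: [-90.0, 0.2, 19.8]
force: [0.3, 0.2, -0.5]
gripper_width: 73.2
t 13.2 pos [539.08 258.79 249.44] rot [-90.02   0.16  19.7 ] j6 -85.14710437130266 w 72.93097862050074 F [ 0.07 -0.44 -0.59]
delta cm [0.04 8.14 0.23] twist [ 0.02 -0.3  -0.16]
```

View pics/scene7.png

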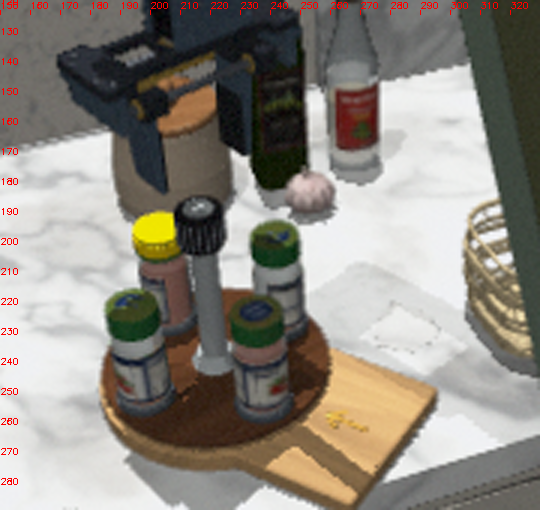

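View pics/top7.png

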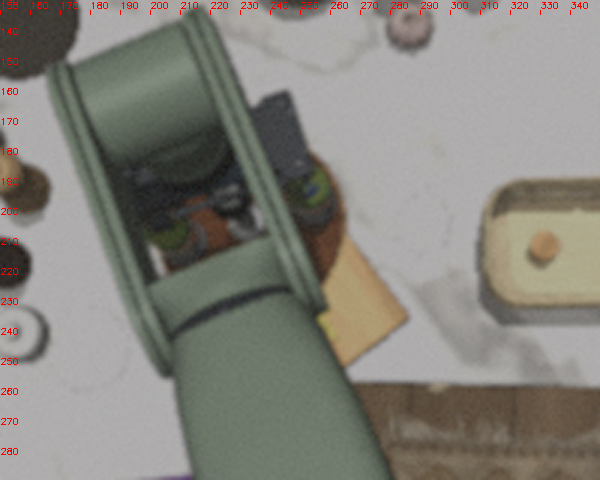

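Fingers are centred over the knob (scene (217,190)). The scene view leaves the turntable visible. I go down.

```bash
python3 -m pendant '[{"delta_pos":[0,1.5,0.1],"twist":[0,0,0],"grip":80},{"delta_pos":[0,3.2,0.2],"twist":[0,0,0],"grip":80},{"delta_pos":[0,5.2,0.2],"twist":[0,0,0],"grip":80},{"delta_pos":[0,7.2,0.2],"twist":[0,0,0],"grip":80},{"delta_pos":[0,8,0.2],"twist":[0,0,0],"grip":80}]' 25
python3 plan.py 538.5 261 168 20
```

```text
time_s: 13.7
ee_pos: [537.6, 259.8, 168.2]
ee_rot: [-90.0, 0.3, 19.6]
force: [-0.5, 0.2, 0.1]
gripper_width: 73.1
t 13.7 pos [537.6  259.76 168.17] rot [-90.01   0.28  19.62] j6 -84.94253300800831 w 73.11477324883685 F [-0.54  0.22  0.07]
delta cm [0.13 0.02 0.09] twist [ 0.01 -0.38 -0.28]
```

```bash
python3 -m pendant '[{"delta_pos":[0.1,0,0.1],"twist":[0,0,0],"grip":45},{"delta_pos":[0.1,0,0.1],"twist":[0,0,0],"grip":40},{"delta_pos":[0.1,0,0.1],"twist":[0,0,0],"grip":35},{"delta_pos":[0.1,0,0.1],"twist":[0,0,0],"grip":30},{"delta_pos":[0.1,0,0.1],"twist":[0,0,0],"grip":30}]' 30
python3 -m pendant '[{"delta_pos":[0,0,0],"twist":[0,0,0],"grip":30},{"delta_pos":[0,0,0],"twist":[0,0.5,0],"grip":30},{"delta_pos":[0,0,0],"twist":[0,1.5,0],"grip":30},{"delta_pos":[0,0,0],"twist":[0,3,0],"grip":30},{"delta_pos":[0,0,0],"twist":[0,5,0],"grip":30}]' 30
python3 plan.py 538.5 261 168 20; python3 -c "
from workcell import state;print(state()['torque'])"
```

```text
time_s: 14.2
ee_pos: [540.1, 261.3, 170.7]
ee_rot: [-90.2, -0.0, 19.7]
force: [1.5, -6.7, 2.4]
gripper_width: 41.8
time_s: 14.7
ee_pos: [540.1, 261.3, 170.7]
ee_rot: [-90.2, -0.0, 14.7]
force: [1.9, -4.4, 2.0]
gripper_width: 41.2
t 14.7 pos [540.09 261.34 170.66] rot [-90.17  -0.02  14.66] j6 -79.77415802350238 w 41.15865748016845 F [ 1.92 -4.39  1.98]
delta cm [-0.16  0.27  0.01] twist [ 0.17 -5.34  0.02]
[-0.73581843 -0.45800042  0.0770823 ]
```

Grip is firm at 41 mm, and the turning torque of 0.08 N m matches the bearing friction. I turn clockwise in steps.

```bash
python3 -m pendant '[{"delta_pos":[-0.1,0,-0.05],"twist":[0,4,0],"grip":30},{"delta_pos":[-0.1,0,-0.05],"twist":[0,9,0],"grip":30},{"delta_pos":[-0.1,0,-0.05],"twist":[0,15,0],"grip":30},{"delta_pos":[-0.1,0,-0.05],"twist":[0,20,0],"grip":30},{"delta_pos":[-0.1,0,-0.05],"twist":[0,24,0],"grip":30}]' 30
python3 plan.py 538.5 261 168 -35
python3 - <<'E'
from h import *
p,d=imaging.grab_frame("scene")
crop("s",p,*(150,120,330,290),3,f"pics/scene8.png")
E
```

```text
time_s: 15.2
ee_pos: [540.1, 261.8, 170.7]
ee_rot: [-90.0, -0.2, -9.4]
force: [4.1, -0.4, -0.4]
gripper_width: 41.5
t 15.2 pos [540.1  261.82 170.66] rot [-90.    -0.18  -9.44] j6 -55.69746902606024 w 41.49803702688297 F [ 4.07 -0.39 -0.41]
delta cm [-0.15  0.27 -0.11] twist [-0.04 25.56  0.18]
```

View pics/scene8.png

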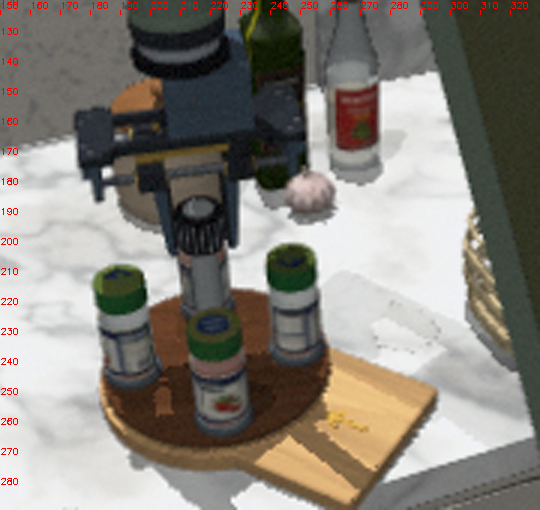

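The turntable follows: the front jar moved to (222,228) and the yellow jar is behind the knob. I continue.

```bash
python3 -m pendant '[{"delta_pos":[0,0,0],"twist":[0,4,0],"grip":30},{"delta_pos":[0,0,0],"twist":[0,10,0],"grip":30},{"delta_pos":[0,0,0],"twist":[0,16,0],"grip":30},{"delta_pos":[0,0,0],"twist":[0,22,0],"grip":30},{"delta_pos":[0,0,0],"twist":[0,28,0],"grip":30}]' 30
python3 -m pendant '[{"delta_pos":[0,0,0],"twist":[0,6,0],"grip":30},{"delta_pos":[0,0,0],"twist":[0,12,0],"grip":30},{"delta_pos":[0,0,0],"twist":[0,18,0],"grip":30},{"delta_pos":[0,0,0],"twist":[0,24,0],"grip":30},{"delta_pos":[0,0,0],"twist":[0,28,0],"grip":30}]' 30
python3 plan.py 538.5 261 168 -90
python3 - <<'E'
from h import *
p,d=imaging.grab_frame("scene")
crop("s",p,*(150,120,330,290),3,f"pics/scene9.png")
E
```

```text
time_s: 15.75
ee_pos: [540.3, 262.3, 170.7]
ee_rot: [-89.9, -0.1, -37.4]
force: [6.2, 0.5, -0.4]
gripper_width: 41.6
time_s: 16.25
ee_pos: [540.7, 262.7, 170.6]
ee_rot: [-89.8, -0.0, -65.4]
force: [8.0, 0.9, -0.1]
gripper_width: 41.6
t 16.25 pos [540.72 262.66 170.62] rot [-89.76  -0.03 -65.4 ] j6 0.2410425328204602 w 41.64750804652166 F [ 7.97  0.93 -0.08]
delta cm [ 0.06  0.26 -0.27] twist [-0.24 24.6  -0.02]
```

View pics/scene9.png

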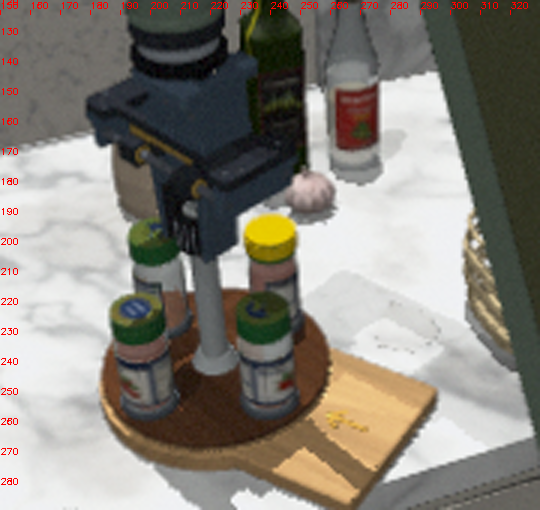

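Yellow lid is now at scene (240,199), on the right. There is a slight side push of 8 N, so I shift 1.5 mm along tool z and go on.

```bash
python3 -m pendant '[{"delta_pos":[0,0,0.15],"twist":[0,4,0],"grip":30},{"delta_pos":[0,0,0.15],"twist":[0,10,0],"grip":30},{"delta_pos":[0,0,0.15],"twist":[0,16,0],"grip":30},{"delta_pos":[0,0,0.15],"twist":[0,22,0],"grip":30},{"delta_pos":[0,0,0.15],"twist":[0,28,0],"grip":30}]' 30
python3 -m pendant '[{"delta_pos":[0,0,0],"twist":[0,6,0],"grip":30},{"delta_pos":[0,0,0],"twist":[0,12,0],"grip":30},{"delta_pos":[0,0,0],"twist":[0,18,0],"grip":30},{"delta_pos":[0,0,0],"twist":[0,24,0],"grip":30},{"delta_pos":[0,0,0],"twist":[0,28,0],"grip":30}]' 30
python3 plan.py 538.5 261 168 -140
python3 - <<'E'
from h import *
p,d=imaging.grab_frame("scene")
crop("s",p,*(150,120,330,290),3,f"pics/scene10.png")
E
```

```text
time_s: 16.8
ee_pos: [541.2, 262.8, 170.6]
ee_rot: [-89.9, 0.0, -93.5]
force: [5.8, -0.8, 0.4]
gripper_width: 41.4
time_s: 17.3
ee_pos: [541.8, 262.6, 170.6]
ee_rot: [-89.9, 0.1, -121.4]
force: [6.7, -2.4, 0.6]
gripper_width: 41.8
t 17.3 pos [541.79 262.6  170.63] rot [ -89.85    0.12 -121.42] j6 56.24196890737724 w 41.77390715587046 F [ 6.71 -2.43  0.65]
delta cm [ 0.31  0.26 -0.2 ] twist [-0.13 18.58 -0.14]
```

View pics/scene10.png

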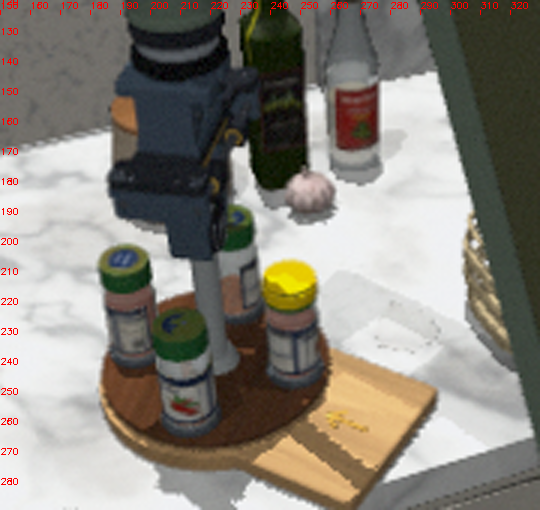

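```bash
cat > ang.py <<'E'
from h import *
np.set_printoptions(precision=2,suppress=True)
def lids(n,f,ztol=4):
    C=cloud(n,f['d']); hsv=cv2.cvtColor(f['p'],cv2.COLOR_RGB2HSV)
    near=np.hypot(C[...,0]-539,C[...,1]-261)<110
    out={}
    # yellow
    y=near&(hsv[...,0]>24)&(hsv[...,0]<34)&(hsv[...,1]>150)&(C[...,2]>115)
    g=near&(hsv[...,0]>35)&(hsv[...,0]<80)&(hsv[...,1]>80)&(C[...,2]>115)
    for nm,m in(("y",y),("g",g)):
        k,l,st,ce=cv2.connectedComponentsWithStats(m.astype(np.uint8))
        for i in range(1,k):
            if st[i,4]>25:
                hull=cv2.convexHull(np.argwhere(l==i)[:,::-1].astype(np.int32))
                mk=np.zeros(m.shape,np.uint8);cv2.fillConvexPoly(mk,hull,1)
                P=C[mk>0]; ok=P[:,2]>115; P=P[ok]; zt=np.percentile(P[:,2],90)
                T=P[P[:,2]>zt-4]
                cc,r=cv2.minEnclosingCircle(T[:,:2].astype(np.float32))
                # fit: all points within r, circle of 23? use cylinder side/top ls
                print(n,nm,"area",st[i,4],"px",ce[i],"ztop",zt,"mean",T[:,:2].mean(0),"mec",np.array(cc),r)
if __name__=="__main__":
    import sys
    for n in("scene","top"):
        lids(n,np.load(f"pics/{n}0.npz"))
    p,d=imaging.grab_frame("scene");np.savez("pics/scene11.npz",p=p,d=d); print("now"); lids("scene",dict(p=p,d=d))
E
python3 ang.py
```

```text
scene y area 201 px [201.53 198.32] ztop 143.33296712642158 mean [607.99 287.34] mec [587.72 285.  ] 49.567283630371094
scene g area 170 px [240.96 201.74] ztop 140.599907421865 mean [561.49 190.84] mec [562.81 188.61] 22.044485092163086
scene g area 199 px [194.27 225.6 ] ztop 140.68270153752968 mean [515.01 332.08] mec [517.26 332.75] 24.338411331176758
scene g area 113 px [234.96 230.88] ztop 140.07690936684457 mean [455.42 241.64] mec [460.66 239.93] 19.851423263549805
top g area 27 px [248.56 189.07] ztop 144.14868649514548 mean [569.86 198.6 ] mec [571.96 198.18] 12.994072914123535
top g area 64 px [206.88 206.8 ] ztop 144.42416022474333 mean [513.9  330.42] mec [515.05 330.55] 20.486499786376953
now
scene y area 245 px [245.73 215.07] ztop 142.92477503383316 mean [497.53 198.49] mec [498.44 197.93] 23.305843353271484
scene g area 84 px [229.3  197.07] ztop 141.02502736705293 mean [589.54 216.87] mec [570.36 226.56] 48.97420120239258
scene g area 106 px [191.76 212.73] ztop 139.17973328997482 mean [566.52 325.23] mec [572.23 323.87] 19.947847366333008
scene g area 211 px [209.65 232.36] ztop 140.4402564402534 mean [473.97 302.42] mec [474.41 302.24] 22.690147399902344
```

The jar is at about 237.2° and the front at about 218.7°, so about 18.5° is left.

```bash
python3 -m pendant '[{"delta_pos":[0,0,0.15],"twist":[0,3,0],"grip":30},{"delta_pos":[0,0,0.15],"twist":[0,7.5,0],"grip":30},{"delta_pos":[0,0,0.15],"twist":[0,12,0],"grip":30},{"delta_pos":[0,0,0.15],"twist":[0,16,0],"grip":30},{"delta_pos":[0,0,0.15],"twist":[0,18,0],"grip":30}]' 30
python3 -m pendant '[{"delta_pos":[0,0,0],"twist":[0,0.2,0],"grip":30},{"delta_pos":[0,0,0],"twist":[0,0.2,0],"grip":30},{"delta_pos":[0,0,0],"twist":[0,0.2,0],"grip":30},{"delta_pos":[0,0,0],"twist":[0,0.2,0],"grip":30},{"delta_pos":[0,0,0],"twist":[0,0.2,0],"grip":30}]' 30
python3 plan.py 538.5 261 168 -140
python3 - <<'E'
from ang import *
for n in("scene","top"):
    p,d=imaging.grab_frame(n);np.savez(f"pics/{n}12.npz",p=p,d=d); lids(n,dict(p=p,d=d))
    crop("s",p,*((150,120,330,290) if n=="scene" else (150,130,350,290)),3,f"pics/{n}12.png")
E
```

```text
time_s: 17.9
ee_pos: [542.0, 262.4, 170.6]
ee_rot: [-90.0, 0.1, -139.3]
force: [3.6, -0.8, 0.5]
gripper_width: 41.3
time_s: 18.4
ee_pos: [542.0, 262.4, 170.6]
ee_rot: [-90.0, 0.1, -139.5]
force: [5.9, 0.7, 3.4]
gripper_width: 41.4
t 18.4 pos [542.03 262.37 170.58] rot [ -90.      0.11 -139.46] j6 74.17415833909172 w 41.417645546090014 F [5.9  0.67 3.37]
delta cm [ 0.36  0.26 -0.13] twist [-0.    0.54 -0.11]
scene y area 257 px [242.39 220.25] ztop 143.0775582247703 mean [481.18 213.64] mec [481.74 213.25] 23.55261993408203
scene g area 159 px [234.14 198.04] ztop 141.11307559563176 mean [583.65 203.22] mec [575.27 210.48] 35.052528381347656
scene g area 100 px [196.13 207.43] ztop 139.7249119745913 mean [585.4  309.67] mec [590.49 308.77] 20.38911247253418
scene g area 218 px [201.14 229.92] ztop 140.52304233997398 mean [491.43 319.53] mec [492.19 318.6 ] 23.173933029174805
```

View pics/scene12.png

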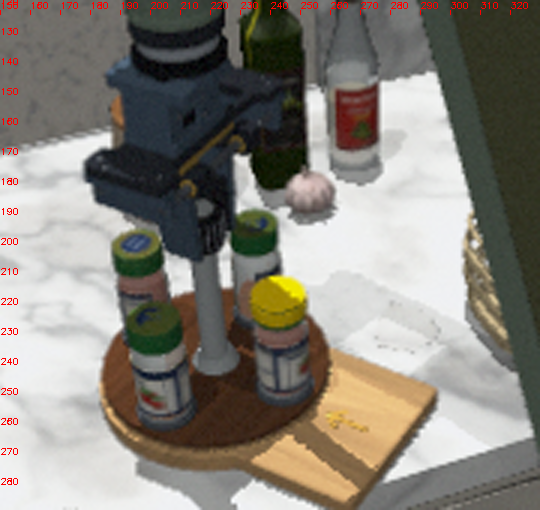

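View pics/top12.png

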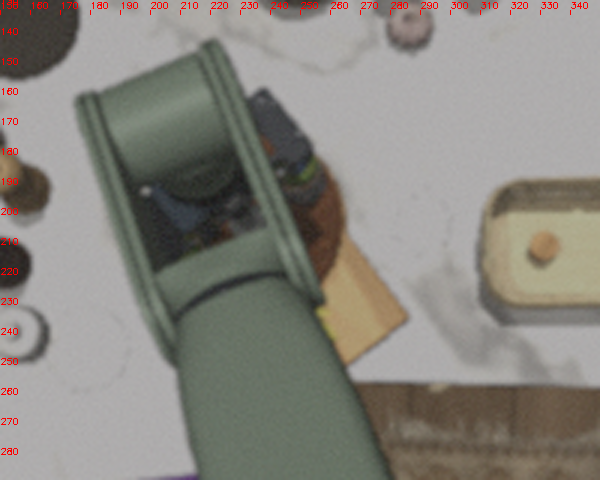

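Run:
```python
from h import *
from scipy.optimize import least_squares
from scipy.ndimage import map_coordinates
np.set_printoptions(precision=2,suppress=True)
def world(p,B):
    th=np.radians(p[2]);c,s=np.cos(th),np.sin(th);B=np.atleast_2d(B)
    return np.c_[p[0]+c*B[:,0]-s*B[:,1],p[1]+s*B[:,0]+c*B[:,1],B[:,2]]
edges={"right":(np.linspace(-180,-115,30),lambda t:np.c_[t,0*t-80,0*t+20]),
"left":(np.linspace(-180,-115,30),lambda t:np.c_[t,0*t+80,0*t+20]),
"front":(np.linspace(-70,70,40),lambda t:np.c_[0*t-190,t,0*t+20])}
def obs(n,img,e,p,W=4):
    t,f=edges[e];B=f(t);X=world(p,B);uv=proj(n,X)
    inn=B.copy(); inn[:,0]+= (2 if e=="front" else 0); inn[:,1]-=np.sign(B[:,1])*(2 if e!="front" else 0)
    nn=uv-proj(n,world(p,inn)); nn/=np.linalg.norm(nn,axis=1,keepdims=True)
    k=np.arange(-W,W+.01,.25)
    q=uv[:,None]+nn[:,None]*k[None,:,None]
    lab=cv2.GaussianBlur(cv2.cvtColor(img,cv2.COLOR_RGB2LAB),(0,0),.8).astype(float)
    g=0
    pr=np.stack([map_coordinates(lab[...,c],[q[...,1],q[...,0]],order=1) for c in range(3)],-1)
    g=np.abs(np.diff(pr[...,2],axis=1)) # b channel : wood vs marble
    i=g.argmax(1); off=(k[:-1]+.125)[i]; off[g.max(1)<.7]=np.nan
    return uv+nn*off[:,None],off
def fit(use,p0):
    p=np.array(p0)
    for it in range(6):
        res=[]
        Wn=4 if it<3 else 2.5
        for n,img,e in use:
            o,off=obs(n,img,e,p,Wn); med=np.nanmedian(off); ok=np.abs(off-med)<1; B=edges[e][1](edges[e][0])[ok]
            res.append((n,e,o[ok],B))
        def fun(q):
            r=[]
            for n,e,o,B in res:
                u=proj(n,world(q,B)); d=proj(n,world(q,B+([1,0,0] if e!="front" else [0,1,0])))-u; d/=np.linalg.norm(d,axis=1,keepdims=True)
                w=o-u; r.append(w[:,0]*d[:,1]-w[:,1]*d[:,0])
            return np.r_[np.concatenate(r),(q[:2]-p0[:2])*.1]
        s=least_squares(fun,p,loss="soft_l1");p=s.x
    print(p,[(n,e,len(o)) for n,e,o,B in res],"rms",np.sqrt(np.mean(s.fun**2))); return p
S0=np.load("pics/scene0.npz")['p'];T0=np.load("pics/top0.npz")['p']
p0=[539.5,261,38.7]
fit([("scene",S0,"right"),("scene",S0,"front")],p0)
fit([("scene",S0,"right")],p0);fit([("scene",S0,"front")],p0)
fit([("top",T0,"right"),("top",T0,"left"),("top",T0,"front")],p0)
fit([("top",T0,"right"),("top",T0,"left")],p0)
fit([("top",T0,"front")],p0)
```

```text
[541.48 258.55  38.27] [('scene', 'right', 4), ('scene', 'front', 29)] rms 0.30166814505199246
[537.78 263.15  38.92] [('scene', 'right', 16)] rms 0.28764212881257617
[539.28 260.83  38.4 ] [('scene', 'front', 35)] rms 0.30866525151007207
[538.73 262.4   39.32] [('top', 'right', 30), ('top', 'left', 30), ('top', 'front', 40)] rms 0.46901931451745305
[539.43 261.08  38.76] [('top', 'right', 30), ('top', 'left', 30)] rms 0.5452220232596803
[539.6  261.08  39.03] [('top', 'front', 40)] rms 0.2349725981417221
```

Jar angle from two lids is 219.3–219.4°, and the board front from edge fits is 218.8 ± 0.4°. I trim 0.5° and make the final check.

```bash
python3 -m pendant '[{"delta_pos":[0,0,0],"twist":[0,0.2,0],"grip":30},{"delta_pos":[0,0,0],"twist":[0,0.5,0],"grip":30},{"delta_pos":[0,0,0],"twist":[0,0.5,0],"grip":30},{"delta_pos":[0,0,0],"twist":[0,0.5,0],"grip":30},{"delta_pos":[0,0,0],"twist":[0,0.5,0],"grip":30}]' 30
python3 -m pendant '[{"delta_pos":[0,0,0],"twist":[0,0,0],"grip":30},{"delta_pos":[0,0,0],"twist":[0,0,0],"grip":30},{"delta_pos":[0,0,0],"twist":[0,0,0],"grip":30},{"delta_pos":[0,0,0],"twist":[0,0,0],"grip":30},{"delta_pos":[0,0,0],"twist":[0,0,0],"grip":30}]' 30
python3 - <<'E'
from ang import *
for n in("scene","top"):
    p,d=imaging.grab_frame(n); lids(n,dict(p=p,d=d))
    if n=="scene":
        for th,c in((38.8,(255,0,0)),):
            k=np.radians(th); q=[np.array([539.5,261,0])+np.array([-r*np.cos(k),-r*np.sin(k),z]) for r,z in((75,143),(98,34),(120,20),(160,20))]
            for u in proj(n,np.array(q)): p=cv2.circle(p.copy(),tuple(int(round(v)) for v in u),1,c,-1)
    crop("s",p,*((150,150,400,300) if n=="scene" else (150,120,410,290)),3,f"pics/{n}13.png")
E
```

```text
time_s: 19.0
ee_pos: [542.0, 262.4, 170.6]
ee_rot: [-90.0, 0.1, -140.0]
force: [5.9, -1.1, 3.9]
gripper_width: 41.6
time_s: 19.5
ee_pos: [542.0, 262.3, 170.6]
ee_rot: [-90.0, 0.1, -140.0]
force: [4.4, -0.5, 3.5]
gripper_width: 41.7
scene y area 253 px [242.3  220.31] ztop 143.0796807189832 mean [480.52 214.02] mec [482.29 214.48] 24.30447006225586
scene g area 159 px [234.2  198.16] ztop 140.87902540851468 mean [583.25 203.21] mec [576.44 210.18] 35.0235710144043
scene g area 100 px [196.19 207.25] ztop 139.7593965067454 mean [586.92 307.82] mec [592.96 308.14] 21.402509689331055
scene g area 216 px [201.05 229.85] ztop 140.4447482239978 mean [492.11 319.91] mec [492.32 320.19] 22.590618133544922
```

View pics/scene13.png

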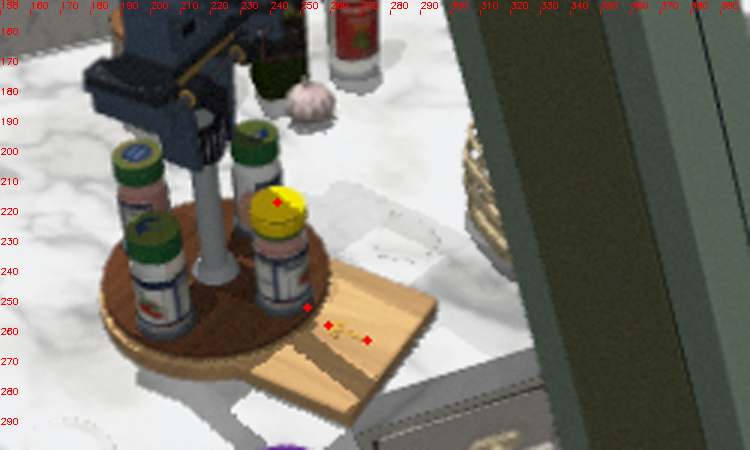

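View pics/top13.png

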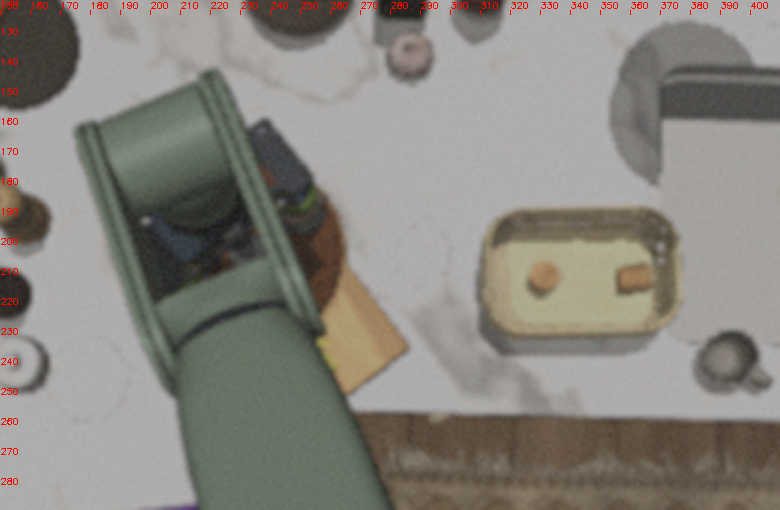

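The final pictures show one cork standing at top (332,212) and the other lying at (360,211), both in the basket. The predicted front line passes through the yellow lid's centre (scene 242,217) and both arrow ends (259,258) and (272,263). The two lids give 218.5° and 218.7° against 218.8°. I hand in.

```bash
python3 -c "
from workcell import state, job
s=state();print(s['time_s'],s['qvel'].round(2),s['gripper_width']);print(job.job_done())"
```

```text
19.6 [-0.14 -0.   -0.02 -0.06 -0.1  -0.  ] 41.514067480745545
the job is handed in; nothing more can be done
None
```

I put both corks in the natural basket first, then gripped the knob and turned the carousel about 160° clockwise until the yellow-lidded jar was at the front. I handed the job in at 19.6 s, still gripping the knob.

**Last checks**
- **Corks:** both are inside the basket, one standing and one lying on its side.
- **Alignment:** the two clearest lids put the jar at 218.5° and 218.7°. The board's front is at about 218.8°, though the separate edge fits for that ranged from 38.3° to 39.3° (plus 180°), so the alignment is good to about half a degree. The predicted front line also passed through both ends of the brass arrow.
- **Grip:** the knob is held at 41.5 mm with 30 N and the arm is still. A side force of about 4–6 N remains from a 1–2 mm offset between the tool and the turntable's axis. The highest reading after any move was about 8 N.
- **Other things:** the garlic and espresso cup looked unmoved in the last pictures. I did not check the mills, the timer or the purple basket closely, but the arm did not go down near any of them.

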